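# Show two sides of a bearing ball to the inspection camera

### The job

Pick up the dish with the dark steel ball by its green handle and hold it up to the inspection camera, the ball in the middle of the lens's view straight above the yellow cross and the blue dot on the rim facing the lens, and stay still for two seconds for the first picture. Then turn the dish a quarter turn so that the orange dot faces the lens, the ball again at the middle of the view, and finish still holding it there, level and at rest, for the second picture. Keep the dish level and the ball in the middle of it all the way, touch neither ball nor the camera, and leave the other dish alone.

Things in the scene. Friction and masses are not known exactly. Their poses are not given: they have to be found in the camera images.
- dish: The dish to be shown: round, bright aluminium, 96 mm across, 14 mm high, about 0.11 kg, flat rim 10 mm wide. It holds the dark steel ball and stands loose on one of two like rests (66 mm round, rubber top 45 mm above the bench); which one varies. Origin: centre of its underside; z up; x points from the handle across to the orange dot; the handle lies towards -x, the blue dot towards -y.
- dish_grip (a point): Middle of the dish's green handle, a straight bar 12 mm thick (along the dish's y), 22 mm high, 66 mm long, reaching from 46 to 112 mm from the dish's middle. This point is 86 mm from the dish's middle, 13 mm above its underside (58 mm above the bench at the start); axes as the dish's. The handle overhangs the rest with free space under and beside it.
- dish_orange_dot (a point): Orange dot, 8 mm across, on the rim straight opposite the handle, 43 mm from the dish's middle, 14 mm above its underside.
- dish_blue_dot (a point): Blue dot, 8 mm across, on the rim a quarter of the way round from the handle, 43 mm from the dish's middle (on its -y side), 14 mm above its underside.
- steel_ball: The dark polished steel ball, 24 mm across, 57 g, loose in the dish. This origin is a point on the ball's skin and turns with it: use steel_ball_center.
- steel_ball_center (a point): Centre of the dark steel ball; at rest in the middle of the level dish it is 19 mm above the dish's underside. The dish's hollow is a shallow bowl, 76 mm across and 7 mm deep, sloping 3 degrees out to radius 8 mm, 8 degrees to 20 mm and 16 degrees to the rim: the ball rolls freely and comes back to the middle unless the dish is tilted or jerked.
- camera: Fixed inspection camera: white base plate 150 x 370 mm, 12 mm thick, steel column, level black lens with a ring lamp 80 mm across. Origin: on the bench under the focus (a yellow cross on the plate); y points out of the lens along its sight; plate from y = -310 to +60 mm, x = -75 to +75 mm, column at y = -272 mm; only the plate lies beyond the lens front at y = -110 mm.
- focus (a point): Focus of the camera: on the lens axis, 110 mm in front of the lens, 150 mm above the bench, straight above the yellow cross; axes as the camera's (y points away from the lens). The ball's centre belongs here. A dot faces the lens when it lies straight from the dish's middle towards the lens, that is towards -y.
- lens_front (a point): Centre of the front of the lens and ring lamp, 150 mm above the bench.
- spare_dish: The other dish, just alike, holding a white ceramic ball, on the other rest; to be left alone. Origin and axes as for dish.
- white_ball: The white ceramic ball, 24 mm across, in the other dish. Its origin is a point on its skin and turns with it.
- white_ball_center (a point): Centre of the white ball.

How it is judged (in metres and radians):
On the way:
1. first picture: the dish is held at the camera, level and still, the ball at the focus, the blue dot facing the lens (distance between steel_ball_center and focus below 0.015 m and angle between the y axis of dish and the y axis of focus, either way round below 0.2 rad and y of dish_blue_dot in the frame of focus below -0.02 m and angle between dish's own z axis and vertical below 0.1 rad and horizontal distance between steel_ball_center and dish below 0.012 m and contact force between dish and the fingers above 1 N and linear speed of dish below 0.03 m/s), for 1.5 s.
At the end, for the whole second after the job is handed in: The dish is held in the gripper and by nothing else, still and level within about 6 degrees; the steel ball lies within 12 mm of the dish's middle and within 15 mm of the focus; the orange dot faces the lens within about 11 degrees; the other dish still holds its ball (distance between steel_ball_center and focus below 0.015 m and angle between the x axis of dish and the y axis of focus, either way round below 0.2 rad and y of dish_orange_dot in the frame of focus below -0.02 m and angle between dish's own z axis and vertical below 0.1 rad and horizontal distance between steel_ball_center and dish below 0.012 m and contact force between dish and the fingers above 1 N and contact force between dish and camera below 0.1 N and linear speed of dish below 0.03 m/s and horizontal distance between white_ball_center and spare_dish below 0.012 m); the arm keeps its last pose, push and grip.
It fails at once if the steel ball strays more than 22 mm from the middle of its dish (horizontal distance between steel_ball_center and dish above 0.022 m).
It fails at once if the dish tilts more than 14 degrees (angle between dish's own z axis and vertical above 0.25 rad).
It fails at once if the robot touches a ball (contact force between any of the arm, the fingers and steel_ball above 0.3 N or contact force between any of the arm, the fingers and white_ball above 0.3 N).
It fails at once if the camera is touched (contact force between anything else and camera above 1 N).
It fails at once if the other dish is disturbed (distance of spare_dish from where it was at the start of the episode above 0.012 m).
It also fails if it takes over 70 s, if anything falls off the work surface, if the arm or the gripper's body presses on something with over 40 N, if the wrist force passes 120 N, or if a joint passes its speed limit or range.

### The arm

A 7-joint arm with a two-finger parallel gripper is mounted at the origin on the work surface. World frame = base frame: x ahead of the robot, y to its left, z up, the work surface at z = 0. Lengths are in m, angles in degrees, forces in N, time in s.
With the tool pointing down it reaches from about 0.4 to 0.925 m from the base axis. Payload 5.6 kg.
Tool frame: the origin (TCP) lies midway between the tips of the shut fingers; the grasp point (between the pads) lies 19 mm behind it; z points along the fingers, y is the line along which they close (so a half turn about z gives the same grasp; the last joint's range is limited). The gripper opens to 85 mm and grips with 20 to 120 N. Pads are 22 mm wide; open, the fingers measure 114 mm over their backs; the gripper's body (76 mm by 85 mm) begins 54 mm behind the grasp point. The pads swing forward as they close: fully open they stand 13 mm farther back than shut.
Start: joints at [70.875, 26.786, -0.665, 91.828, 0.344, 61.387, -3.226], TCP at [0.186, -0.623, 0.231] pointing down, gripper open.
Joint ranges: [-144.91, 144.91], [-17.63, 115.5], [-89.93, 88.59], [15.96, 139.68], [-74.01, 254.01], [8.47, 105.57], [-167.45, 167.45]. Speed limits (degrees/s): [147.25, 147.25, 180, 180, 180, 180, 180].

### API

Orientations are given as [roll, pitch, yaw] about the fixed x, y, z axes, in that order (R = Rz(yaw) Ry(pitch) Rx(roll)).
In Python, from plant import manip, optics, order gives the robot as it stands. The module is installed in compiled form; this text tells all that it offers.
- The arm moves only by the tool send_rows, never from a script. Its argument "targets" is a list of rows, each an object with "linear": the shift along the tool's x, y, z in units of 25 mm (1.0 is 25 mm), a list of three; "rotation": the turn, a rotation vector about the tool's x, y, z in units of 6 degrees (1.0 is 6 degrees), a list of three. In form: [{"linear": [x, y, z], "rotation": [rx, ry, rz]}, ...]. A call has 1 to 5 rows; each row shifts and turns the commanded pose from where the row before left it, along the tool's axes as they then stand; what a row does not reach is not made up. A row lasts 1/10 s, in which the tool goes at most 50 mm and 8.59 degrees, less where a joint would pass 70% of its speed; a pose out of reach is approached as far as the arm can. A call is refused whole if a number of a shift passes 1 or a number of a turn 1, either way. A call with a gripper value outside its range is refused whole. "jaw" is the closure, from 0 (fully open) to 1 (shut), set as the call begins (left out, the last holds). The fingers move at their own pace and stop on an object; "grip_force" is the grip in N (left out, the last holds). Time passes only in rows, so rows that do not move let the fingers close. It gives the time, the measured TCP pose, the force, the opening and the grip force at its end, in the units of the state.
- manip.get_obs(): the state, without advancing time (a new reading comes with each control period).
- optics.get_image(name): name is "side" or "top" or "wrist"; returns a dict with "frame" (420x560x3 uint8, red, green, blue), "mtx" (3x3 intrinsics, pixels), "position" and "orientation" of the camera in the world; the wrist camera has in their place "T_tool_cam" (4x4, takes a point from camera to tool coordinates, whose origin is the TCP and whose axes are the flange's). Camera axes: x right, y up, looking along -z (the intrinsics and any distortion apply to the point x, -y, -z); pixel columns grow to the right and rows downward; lengths in m; the calibration is good to about 2 mm. The wrist camera is an equidistant fisheye: a pixel r from the principal point sees the ray r / f radians off the axis. A picture is of the moment at which its call begins: read the wrist's pose just before it. There is no depth.
- order.hand_in(): hands the job in; it is judged then, once.
The state is a dict: "time": time; "qpos": joint angles; "dq": joint speeds; "joint_torque": joint torques, N m; "tcp_pos": TCP position; "eef_rot": TCP orientation; "ft_force": force on the tool from outside, world axes, zero at the start; "wrist_torque": the same for the moment, N m; "width": finger opening in m; "grip_force": force on a finger pad.
Only numpy, scipy, OpenCV 4.12 (cv2) and the standard library are available. Lean on these libraries where they do the work, as an engineer would, in place of code of your own. Each camera call takes 0.05 s, during which the arm holds its last target. There are 200 camera calls.

## Working session

There is one attempt and no reset: what is moved stays moved. The work goes in short steps, Python scripts to look and compute and a tool call to move; the robot and the scene stay as the last step left them, time stands still between calls to the robot, and variables do not carry over. Pictures are saved under pics/ and viewed, at most 10 in all, crops included, and the job is handed in when it is done.

Besides the shell and the picture viewer there is one more tool, called after ">>>" by a JSON object that holds its "name" and its "arguments". send_rows: Moves the arm, as the interface text tells. Its arguments: {"type":"object","properties":{"targets":{"type":"array"},"jaw":{"type":"number"},"grip_force":{"type":"number"}},"required":["targets"]}

```bash
mkdir -p pics
python3 - <<'E'
from plant import manip, optics
import cv2,numpy as np,pickle
o=manip.get_obs();print({k:np.round(v,3).tolist() for k,v in o.items()})
d={}
for n in["top","side"]:
    r=optics.get_image(n);d[n]=r;print(n,{k:np.round(v,4).tolist() for k,v in r.items() if k!='frame'})
    cv2.imwrite(f"pics/{n}0.png",r['frame'][:,:,::-1])
pickle.dump(d,open('d.pkl','wb'))
E
```

```text
{'time': 0.0, 'qpos': [70.875, 26.838, -0.663, 91.882, 0.344, 61.386, -3.226], 'dq': [-0.057, -0.003, 0.025, -0.022, 0.047, 0.013, 0.02], 'joint_torque': [-0.0, -53.239, 0.021, -25.13, 0.011, 0.008, -0.0], 'tcp_pos': [0.186, -0.622, 0.23], 'eef_rot': [-179.896, 0.008, 16.657], 'ft_force': [0.038, 1.188, -0.932], 'wrist_torque': [-0.025, 0.037, 0.01], 'grip_force': 0.0, 'width': 0.085}
top {'mtx': [[469.3079, 0.0, 278.3907], [0.0, 469.3079, 220.5316], [0.0, 0.0, 1.0]], 'position': [0.4345, 0.0598, 1.0938], 'orientation': [8.0358, -0.0342, -91.5657]}
side {'mtx': [[397.371, 0.0, 277.2765], [0.0, 397.371, 210.6613], [0.0, 0.0, 1.0]], 'position': [0.3942, 0.6604, 0.6136], 'orientation': [51.0369, -0.7613, -162.3909]}
```

View pics/top0.png

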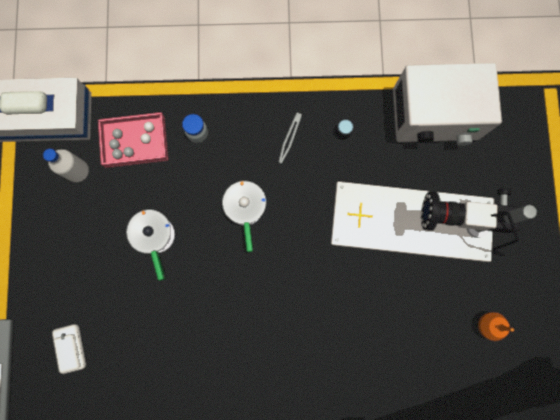

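View pics/side0.png

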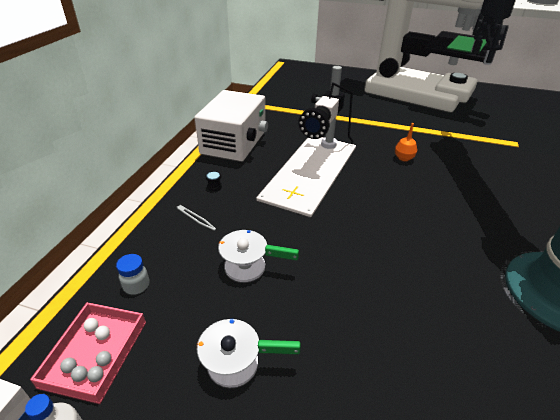

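The top view shows the dark-ball dish at (148,231), with its handle end at (160,278), orange dot at (143,212) and blue dot at (167,225). The spare dish is at (244,202), the cross at (360,214) and the lens at (428,210). The side view agrees: the dark ball is in the nearer dish at (228,344).

```bash
cat > h.py <<'E'
import numpy as np,cv2
from scipy.spatial.transform import Rotation as R
def ray(r,uv):
    M=R.from_euler('xyz',r['orientation'],degrees=True).as_matrix()
    k=r['mtx'];p=np.array([(uv[0]-k[0,2])/k[0,0],-(uv[1]-k[1,2])/k[1,1],-1]);return np.array(r['position']),M@p
def at(r,uv,z):
    o,d=ray(r,uv);return o+d*(z-o[2])/d[2]
def blobs(f,lo,hi,amin=6):
    m=cv2.inRange(cv2.cvtColor(f,cv2.COLOR_RGB2HSV),lo,hi)
    n,l,s,c=cv2.connectedComponentsWithStats(m)
    return [(np.round(c[i],1),s[i].tolist()) for i in range(1,n) if s[i,4]>=amin]
E
python3 - <<'E'
from h import *
import pickle
d=pickle.load(open('d.pkl','rb'))
for n in('top','side'):
    r=d[n];f=r['frame']
    for nm,lo,hi,z in[('green',(50,120,50),(75,255,255),.069),('orange',(5,120,120),(17,255,255),.059),('blue',(105,120,80),(125,255,255),.059),('yellow',(20,150,120),(32,255,255),.012)]:
        for c,s in blobs(f,lo,hi,5):
            if s[4]<700: print(n,nm,c,s,np.round(at(r,c,z),3))
t=d['top']
print('ball',at(t,(148,231),.064),at(t,(244,202),.064),'side',at(d['side'],(228,344),.064),at(d['side'],(243,244),.064))
print('plate', [np.round(at(t,p,.012),3) for p in((336,182),(332,243),(491,261))])
E
```

```text
top green [247.7 237.3] [244, 223, 9, 29, 184] [0.544 0.124 0.069]
top green [157.3 265.6] [151, 251, 13, 30, 212] [0.487 0.321 0.069]
top orange [241.5 183. ] [241, 182, 2, 3, 6] [0.668 0.136 0.059]
top orange [142.9 212.1] [142, 211, 3, 3, 8] [0.608 0.357 0.059]
top orange [494.1 326.1] [481, 313, 29, 27, 565] [ 0.338 -0.404  0.059]
top orange [511.5 329.4] [510, 328, 4, 4, 11] [ 0.33  -0.441  0.059]
top blue [ 49.3 102.6] [47, 96, 6, 14, 66] [0.87  0.576 0.059]
top blue [192.3 123.8] [182, 114, 21, 21, 358] [0.81  0.246 0.059]
top blue [ 49.5 154.5] [43, 148, 15, 14, 152] [0.746 0.571 0.059]
top yellow [360.3 212.7] [358, 206, 7, 11, 19] [ 0.6   -0.137  0.012]
top yellow [352. 214.] [349, 214, 7, 1, 7] [ 0.598 -0.117  0.012]
top yellow [359. 222.] [359, 219, 1, 7, 7] [ 0.579 -0.132  0.012]
side green [461.7  43.4] [447, 35, 28, 17, 317] [ 0.153 -1.433  0.069]
side green [482.7  43.8] [479, 39, 8, 12, 42] [ 0.06  -1.461  0.069]
side green [260.6 112.2] [260, 110, 3, 6, 10] [ 0.789 -0.436  0.069]
side green [281.7 251.8] [265, 245, 34, 15, 351] [0.545 0.134 0.069]
side green [278.9 
[... 509 characters left out ...]
515 0.059]
side yellow [265.9  77.9] [249, 61, 35, 33, 267] [ 0.918 -0.861  0.012]
side yellow [283.4 109.2] [265, 105, 39, 9, 162] [ 0.763 -0.6    0.012]
side yellow [342.2 118.1] [336, 116, 13, 6, 56] [ 0.554 -0.598  0.012]
side yellow [379.9 123.6] [350, 118, 60, 13, 263] [ 0.427 -0.599  0.012]
side yellow [465.8 136.3] [413, 127, 106, 20, 488] [ 0.158 -0.599  0.012]
side yellow [292.2 192.4] [283, 187, 20, 12, 42] [ 0.598 -0.134  0.012]
ball [0.56433357 0.34377583 0.064     ] [0.62361064 0.13070577 0.064     ] side [0.56586765 0.34828055 0.064     ] [0.62566433 0.13254787 0.064     ]
plate [array([ 0.675, -0.083,  0.012]), array([ 0.531, -0.067,  0.012]), array([ 0.48 , -0.431,  0.012])]
```

```bash
cat >> h.py <<'E'
def rows(path,N,smooth=True,start=None):
    """path(s)->(x,y,z,yaw deg) for tool-down TCP, s 0..1; path(0) replaced by start when given"""
    s=np.linspace(0,1,N+1)
    if smooth: s=s**3*(10-15*s+6*s*s)
    P=np.array([path(q) for q in s])
    cur=P[0].copy() if start is None else np.array(start,float)
    for i in range(1,N+1):
        d=P[i]-cur;y=np.radians(cur[3]);c,n=np.cos(y),np.sin(y)
        l=np.round(np.array([c*d[0]+n*d[1],n*d[0]-c*d[1],-d[2]])/.025,2)
        w=round(-d[3]/6,2)
        l+=0.;w+=0.
        assert abs(l).max()<=1 and abs(w)<=1,(i,l,w)
        sh=l*.025;cur+=[c*sh[0]+n*sh[1],n*sh[0]-c*sh[1],-sh[2],-w*6]
        print('{"linear":[%g,%g,%g],"rotation":[0,0,%g]}'%(*l,w),end=',' if i%5 else '\n\n')
    print('end',np.round(cur,4))
E
python3 - <<'E'
from h import *
from scipy.interpolate import PchipInterpolator as I
W=np.array([[.186,-.622,.23,16.7],[.33,-.26,.23,90],[.44,.05,.22,145],[.485,.321,.17,196.7]])
s=np.r_[0,np.cumsum(np.linalg.norm(np.diff(W[:,:2],axis=0),axis=1))];
f=I(s/s[-1],W)
t=np.linspace(0,1,400)
g=lambda q:f(q)
rows(g,50,False)
E
```

```text
{"linear":[0.51,-0.61,0],"rotation":[0,0,-0.66]},{"linear":[0.54,-0.58,0],"rotation":[0,0,-0.65]},{"linear":[0.58,-0.54,0],"rotation":[0,0,-0.65]},{"linear":[0.62,-0.5,0],"rotation":[0,0,-0.65]},{"linear":[0.65,-0.46,0],"rotation":[0,0,-0.64]}

{"linear":[0.68,-0.42,0],"rotation":[0,0,-0.64]},{"linear":[0.7,-0.37,0],"rotation":[0,0,-0.64]},{"linear":[0.73,-0.33,0],"rotation":[0,0,-0.63]},{"linear":[0.74,-0.28,0],"rotation":[0,0,-0.63]},{"linear":[0.76,-0.23,0],"rotation":[0,0,-0.62]}

{"linear":[0.77,-0.18,0],"rotation":[0,0,-0.62]},{"linear":[0.79,-0.13,0],"rotation":[0,0,-0.62]},{"linear":[0.79,-0.08,0],"rotation":[0,0,-0.61]},{"linear":[0.79,-0.04,0],"rotation":[0,0,-0.61]},{"linear":[0.79,0.02,0],"rotation":[0,0,-0.61]}

{"linear":[0.8,0.06,0],"rotation":[0,0,-0.6]},{"linear":[0.78,0.11,0],"rotation":[0,0,-0.59]},{"linear":[0.78,0.16,0],"rotation":[0,0,-0.6]},{"linear":[0.77,0.21,0],"rotation":[0,0,-0.59]},{"linear":[0.75,0.25,0],"rotation":[0,0,-0.58]}

{"linear":[0.74,0.3,0],"rotation":[0,0,-0.58]},{"linear":[0.71,0.35,0.01],"rotation":[0,0,-0.56]},{"linear":[0.7,0.4,0.01],"rot
[... 744 characters left out ...]
[0.27,0.75,0.07],"rotation":[0,0,-0.6]},{"linear":[0.22,0.75,0.09],"rotation":[0,0,-0.6]},{"linear":[0.19,0.77,0.11],"rotation":[0,0,-0.6]}

{"linear":[0.14,0.78,0.12],"rotation":[0,0,-0.61]},{"linear":[0.09,0.79,0.14],"rotation":[0,0,-0.62]},{"linear":[0.06,0.79,0.15],"rotation":[0,0,-0.62]},{"linear":[0.01,0.8,0.16],"rotation":[0,0,-0.63]},{"linear":[-0.04,0.8,0.17],"rotation":[0,0,-0.63]}

{"linear":[-0.08,0.79,0.18],"rotation":[0,0,-0.63]},{"linear":[-0.12,0.79,0.18],"rotation":[0,0,-0.64]},{"linear":[-0.16,0.78,0.2],"rotation":[0,0,-0.65]},{"linear":[-0.21,0.78,0.19],"rotation":[0,0,-0.65]},{"linear":[-0.25,0.76,0.2],"rotation":[0,0,-0.65]}

end [4.850e-01 3.210e-01 1.700e-01 1.967e+02]
```

>>> {"name": "send_rows", "arguments": {"targets": [{"linear": [0.51, -0.61, 0], "rotation": [0, 0, -0.66]}, {"linear": [0.54, -0.58, 0], "rotation": [0, 0, -0.65]}, {"linear": [0.58, -0.54, 0], "rotation": [0, 0, -0.65]}, {"linear": [0.62, -0.5, 0], "rotation": [0, 0, -0.65]}, {"linear": [0.65, -0.46, 0], "rotation": [0, 0, -0.64]}], "jaw": 0}}

```text
time: 0.6
tcp_pos: [0.2247, -0.53, 0.2308]
eef_rot: [-180.0, -0.0, 36.3]
ft_force: [-0.0, -0.9, 0.2]
width: 0.0852
grip_force: 0.0
```

>>> {"name": "send_rows", "arguments": {"targets": [{"linear": [0.68, -0.42, 0], "rotation": [0, 0, -0.64]}, {"linear": [0.7, -0.37, 0], "rotation": [0, 0, -0.64]}, {"linear": [0.73, -0.33, 0], "rotation": [0, 0, -0.63]}, {"linear": [0.74, -0.28, 0], "rotation": [0, 0, -0.63]}, {"linear": [0.76, -0.23, 0], "rotation": [0, 0, -0.62]}]}}

```text
time: 1.1
tcp_pos: [0.2617, -0.4378, 0.2309]
eef_rot: [-180.0, -0.0, 55.3]
ft_force: [0.4, -0.3, 0.6]
width: 0.0852
grip_force: 0.0
```

Tracking is good, so I'll continue.

>>> {"name": "send_rows", "arguments": {"targets": [{"linear": [0.77, -0.18, 0], "rotation": [0, 0, -0.62]}, {"linear": [0.79, -0.13, 0], "rotation": [0, 0, -0.62]}, {"linear": [0.79, -0.08, 0], "rotation": [0, 0, -0.61]}, {"linear": [0.79, -0.04, 0], "rotation": [0, 0, -0.61]}, {"linear": [0.79, 0.02, 0], "rotation": [0, 0, -0.61]}]}}

```text
time: 1.6
tcp_pos: [0.2985, -0.3451, 0.2312]
eef_rot: [-180.0, 0.0, 73.8]
ft_force: [-0.2, 0.7, -0.2]
width: 0.0854
grip_force: 0.0
```

>>> {"name": "send_rows", "arguments": {"targets": [{"linear": [0.8, 0.06, 0], "rotation": [0, 0, -0.6]}, {"linear": [0.78, 0.11, 0], "rotation": [0, 0, -0.59]}, {"linear": [0.78, 0.16, 0], "rotation": [0, 0, -0.6]}, {"linear": [0.77, 0.21, 0], "rotation": [0, 0, -0.59]}, {"linear": [0.75, 0.25, 0], "rotation": [0, 0, -0.58]}]}}

```text
time: 2.1
tcp_pos: [0.334, -0.2521, 0.2313]
eef_rot: [180.0, 0.0, 91.6]
ft_force: [0.3, 0.2, 0.3]
width: 0.0851
grip_force: 0.0
```

>>> {"name": "send_rows", "arguments": {"targets": [{"linear": [0.74, 0.3, 0], "rotation": [0, 0, -0.58]}, {"linear": [0.71, 0.35, 0.01], "rotation": [0, 0, -0.56]}, {"linear": [0.7, 0.4, 0.01], "rotation": [0, 0, -0.56]}, {"linear": [0.66, 0.44, 0.01], "rotation": [0, 0, -0.55]}, {"linear": [0.65, 0.48, 0.02], "rotation": [0, 0, -0.55]}]}}

```text
time: 2.6
tcp_pos: [0.3707, -0.1592, 0.23]
eef_rot: [180.0, 0.0, 108.4]
ft_force: [-0.2, -0.2, 0.4]
width: 0.0852
grip_force: 0.0
```

>>> {"name": "send_rows", "arguments": {"targets": [{"linear": [0.61, 0.51, 0.02], "rotation": [0, 0, -0.54]}, {"linear": [0.59, 0.54, 0.02], "rotation": [0, 0, -0.54]}, {"linear": [0.55, 0.57, 0.03], "rotation": [0, 0, -0.53]}, {"linear": [0.53, 0.6, 0.02], "rotation": [0, 0, -0.54]}, {"linear": [0.5, 0.62, 0.03], "rotation": [0, 0, -0.54]}]}}

```text
time: 3.1
tcp_pos: [0.4065, -0.0662, 0.227]
eef_rot: [180.0, 0.0, 124.5]
ft_force: [0.5, 0.7, -0.2]
width: 0.0853
grip_force: 0.0
```

>>> {"name": "send_rows", "arguments": {"targets": [{"linear": [0.48, 0.64, 0.03], "rotation": [0, 0, -0.54]}, {"linear": [0.44, 0.66, 0.04], "rotation": [0, 0, -0.55]}, {"linear": [0.42, 0.67, 0.03], "rotation": [0, 0, -0.55]}, {"linear": [0.38, 0.69, 0.04], "rotation": [0, 0, -0.56]}, {"linear": [0.37, 0.7, 0.04], "rotation": [0, 0, -0.57]}]}}

```text
time: 3.6
tcp_pos: [0.4358, 0.0284, 0.2224]
eef_rot: [180.0, -0.0, 141.1]
ft_force: [0.7, -0.1, 0.5]
width: 0.0855
grip_force: 0.0
```

>>> {"name": "send_rows", "arguments": {"targets": [{"linear": [0.33, 0.71, 0.04], "rotation": [0, 0, -0.58]}, {"linear": [0.31, 0.72, 0.05], "rotation": [0, 0, -0.59]}, {"linear": [0.27, 0.75, 0.07], "rotation": [0, 0, -0.6]}, {"linear": [0.22, 0.75, 0.09], "rotation": [0, 0, -0.6]}, {"linear": [0.19, 0.77, 0.11], "rotation": [0, 0, -0.6]}]}}

```text
time: 4.1
tcp_pos: [0.4567, 0.1246, 0.2134]
eef_rot: [180.0, -0.0, 158.9]
ft_force: [0.6, 0.3, -0.2]
width: 0.0857
grip_force: 0.0
```

>>> {"name": "send_rows", "arguments": {"targets": [{"linear": [0.14, 0.78, 0.12], "rotation": [0, 0, -0.61]}, {"linear": [0.09, 0.79, 0.14], "rotation": [0, 0, -0.62]}, {"linear": [0.06, 0.79, 0.15], "rotation": [0, 0, -0.62]}, {"linear": [0.01, 0.8, 0.16], "rotation": [0, 0, -0.63]}, {"linear": [-0.04, 0.8, 0.17], "rotation": [0, 0, -0.63]}]}}

```text
time: 4.6
tcp_pos: [0.474, 0.2226, 0.1946]
eef_rot: [180.0, -0.0, 177.6]
ft_force: [-0.3, -0.4, 0.4]
width: 0.0858
grip_force: 0.0
```

>>> {"name": "send_rows", "arguments": {"targets": [{"linear": [-0.08, 0.79, 0.18], "rotation": [0, 0, -0.63]}, {"linear": [-0.12, 0.79, 0.18], "rotation": [0, 0, -0.64]}, {"linear": [-0.16, 0.78, 0.2], "rotation": [0, 0, -0.65]}, {"linear": [-0.21, 0.78, 0.19], "rotation": [0, 0, -0.65]}, {"linear": [-0.25, 0.76, 0.2], "rotation": [0, 0, -0.65]}]}}

```text
time: 5.1
tcp_pos: [0.4857, 0.3218, 0.1707]
eef_rot: [180.0, -0.0, -163.1]
ft_force: [0.3, -0.9, -0.1]
width: 0.0856
grip_force: 0.0
```

>>> {"name": "send_rows", "arguments": {"targets": [{"linear": [0, 0, 0], "rotation": [0, 0, 0]}, {"linear": [0, 0, 0], "rotation": [0, 0, 0]}, {"linear": [0, 0, 0], "rotation": [0, 0, 0]}]}}

```text
time: 5.4
tcp_pos: [0.4861, 0.3194, 0.1712]
eef_rot: [-180.0, -0.0, -163.4]
ft_force: [-0.6, 0.2, 0.6]
width: 0.0851
grip_force: 0.0
```

Run:
```python
from plant import manip, optics
import cv2,numpy as np,pickle
o=manip.get_obs();print({k:np.round(o[k],4).tolist() for k in('qpos','tcp_pos','eef_rot')})
r=optics.get_image("wrist");print({k:np.round(v,4).tolist() for k,v in r.items() if k!='frame'})
cv2.imwrite("pics/w1.png",r['frame'][:,:,::-1])
pickle.dump((o,r),open('w1.pkl','wb'))
```

```text
{'qpos': [1.3924, 35.0662, -51.8295, 102.2328, 31.9581, 58.6849, 43.8472], 'tcp_pos': [0.4861, 0.3194, 0.1712], 'eef_rot': [-179.9533, -0.0169, -163.4048]}
{'mtx': [[325.1923, 0.0, 276.7171], [0.0, 325.1923, 204.5306], [0.0, 0.0, 1.0]], 'T_tool_cam': [[0.0003, 0.9597, 0.281, 0.0719], [1.0, -0.0005, 0.0005, 0.0001], [0.0006, 0.281, -0.9597, -0.1424], [0.0, 0.0, 0.0, 1.0]]}
```

View pics/w1.png

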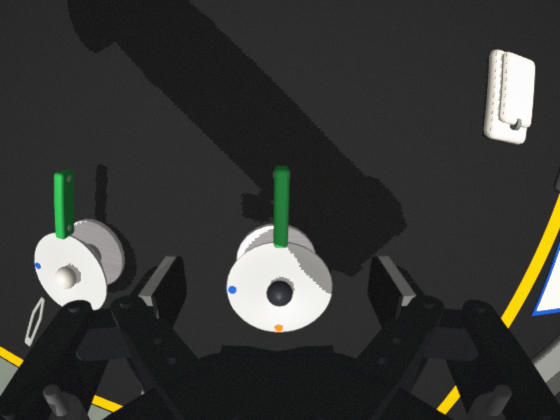

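The wrist view shows the handle between the fingers, running from (282,168) to (281,245). The ball is at (280,293), the orange dot at (278,328) and the blue dot at (232,290).

```bash
cat >> h.py <<'E'
def wat(o,r,uv,z):
    k=r['mtx'];v=np.array([uv[0]-k[0,2],uv[1]-k[1,2]]);n=np.linalg.norm(v);th=n/k[0,0]
    c=np.array([v[0]/n*np.sin(th),-v[1]/n*np.sin(th),-np.cos(th)])
    T=r['T_tool_cam'];M=R.from_euler('xyz',o['eef_rot'],degrees=True).as_matrix()
    p=M@T[:3,3]+o['tcp_pos'];d=M@(T[:3,:3]@c);return p+d*(z-p[2])/d[2]
E
python3 - <<'E'
from h import *
import pickle
o,r=pickle.load(open('w1.pkl','rb'));f=r['frame']
G=[c for c,s in blobs(f,(50,100,40),(80,255,255),100)];print(G)
O=[c for c,s in blobs(f,(5,120,120),(17,255,255),10)];B=[c for c,s in blobs(f,(105,120,80),(125,255,255),10)]
for n,L,z in(('g',G,.069),('o',O,.059),('b',B,.059)):
  for c in L: print(n,c,np.round(wat(o,r,c,z),4))
print('ball',wat(o,r,(280,293),.064),'ends',wat(o,r,(282,168),.069),wat(o,r,(281.5,245),.069))
E
```

```text
[array([280.9, 204.8]), array([ 63.3, 202.6])]
g [280.9 204.8] [0.485  0.3223 0.069 ]
g [ 63.3 202.6] [0.5401 0.1307 0.069 ]
o [278.3 328.5] [0.6084 0.3573 0.059 ]
b [546.4 289.7] [0.4983 0.6713 0.059 ]
b [ 37.1 265.4] [0.6305 0.088  0.059 ]
b [231.9 289.6] [0.5778 0.3039 0.059 ]
ball [0.56519676 0.34587742 0.064     ] ends [0.45682246 0.31469008 0.069     ] [0.51768416 0.33273061 0.069     ]
```

>>> {"name": "send_rows", "arguments": {"targets": [{"linear": [0.02, 0.09, 0.5], "rotation": [0, 0, 0.07]}, {"linear": [0, 0, 0.8], "rotation": [0, 0, 0]}, {"linear": [0, 0, 0.8], "rotation": [0, 0, 0]}, {"linear": [0, 0, 0.8], "rotation": [0, 0, 0]}, {"linear": [0, 0, 0.8], "rotation": [0, 0, 0]}], "grip_force": 30}}

```text
time: 5.95
tcp_pos: [0.4848, 0.3212, 0.0774]
eef_rot: [-180.0, -0.0, -163.8]
ft_force: [-0.0, 0.5, -0.1]
width: 0.0852
grip_force: 0.0
```

>>> {"name": "send_rows", "arguments": {"targets": [{"linear": [0, 0, 0.7], "rotation": [0, 0, 0]}, {"linear": [0, 0, 0.5], "rotation": [0, 0, 0]}, {"linear": [0, 0, 0.34], "rotation": [0, 0, 0]}, {"linear": [0, 0, 0], "rotation": [0, 0, 0]}, {"linear": [0, 0, 0], "rotation": [0, 0, 0]}], "jaw": 0.5}}

```text
time: 6.45
tcp_pos: [0.4851, 0.3225, 0.0406]
eef_rot: [180.0, 0.0, -163.8]
ft_force: [0.1, 0.3, -0.3]
width: 0.043
grip_force: 0.0
```

>>> {"name": "send_rows", "arguments": {"targets": [{"linear": [0, 0, 0], "rotation": [0, 0, 0]}, {"linear": [0, 0, 0], "rotation": [0, 0, 0]}, {"linear": [0, 0, 0], "rotation": [0, 0, 0]}], "jaw": 0.7}}

```text
time: 6.75
tcp_pos: [0.4852, 0.3222, 0.0408]
eef_rot: [180.0, 0.1, -163.8]
ft_force: [0.1, 0.2, 0.0]
width: 0.0256
grip_force: 0.0
```

Run:
```python
from plant import manip, optics
import cv2,numpy as np
o=manip.get_obs();print({k:np.round(o[k],4).tolist() for k in('qpos','tcp_pos','eef_rot','width')})
r=optics.get_image("wrist")
cv2.imwrite("pics/w2.png",r['frame'][:,:,::-1])
```

```text
{'qpos': [-4.683, 44.2624, -43.6764, 106.0738, 41.3649, 46.8603, 36.156], 'tcp_pos': [0.4852, 0.3222, 0.0408], 'eef_rot': [179.9946, 0.051, -163.7719], 'width': 0.0256}
```

View pics/w2.png

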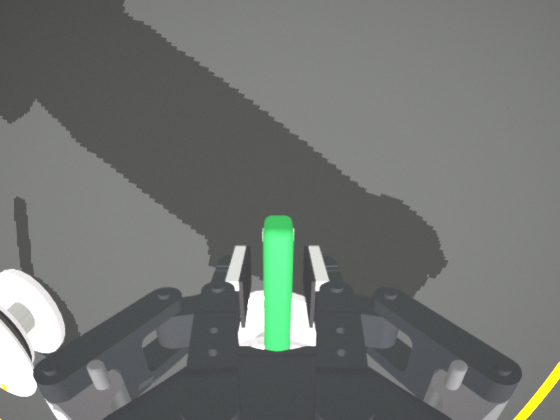

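The handle (columns 265 to 292) sits centred between the pads (about 247 to 309), so I can close.

>>> {"name": "send_rows", "arguments": {"targets": [{"linear": [0, 0, 0], "rotation": [0, 0, 0]}, {"linear": [0, 0, 0], "rotation": [0, 0, 0]}, {"linear": [0, 0, 0], "rotation": [0, 0, 0]}], "jaw": 0.82, "grip_force": 25}}

```text
time: 7.1
tcp_pos: [0.4848, 0.3221, 0.0402]
eef_rot: [-180.0, -0.0, -163.8]
ft_force: [-0.3, 0.5, 0.4]
width: 0.0156
grip_force: 0.0
```

>>> {"name": "send_rows", "arguments": {"targets": [{"linear": [0, 0, 0], "rotation": [0, 0, 0]}, {"linear": [0, 0, 0], "rotation": [0, 0, 0]}, {"linear": [0, 0, 0], "rotation": [0, 0, 0]}, {"linear": [0, 0, 0], "rotation": [0, 0, 0]}], "jaw": 1}}

```text
time: 7.5
tcp_pos: [0.4849, 0.322, 0.0403]
eef_rot: [-180.0, -0.0, -163.8]
ft_force: [0.0, 0.3, 1.0]
width: 0.0112
grip_force: 30.5
```

>>> {"name": "send_rows", "arguments": {"targets": [{"linear": [0, 0, 0], "rotation": [0, 0, 0]}, {"linear": [0, 0, 0], "rotation": [0, 0, 0]}, {"linear": [0, 0, 0], "rotation": [0, 0, 0]}, {"linear": [0, 0, 0], "rotation": [0, 0, 0]}], "grip_force": 70}}

```text
time: 7.9
tcp_pos: [0.4849, 0.322, 0.0403]
eef_rot: [-180.0, -0.0, -163.8]
ft_force: [0.1, -1.0, 2.9]
width: 0.0109
grip_force: 70.5
```

Run:
```python
from h import *
from plant import manip
o=manip.get_obs();print({k:np.round(o[k],4).tolist() for k in('qpos','tcp_pos','eef_rot','width','grip_force','ft_force')})
p=np.r_[o['tcp_pos'],o['eef_rot'][2]%360]
rows(lambda s:p+[0,0,.091*s,0],20)
```

```text
{'qpos': [-4.6946, 44.3006, -43.6594, 106.0881, 41.3659, 46.865, 36.1535], 'tcp_pos': [0.4849, 0.322, 0.0403], 'eef_rot': [-179.9924, -0.0025, -163.7674], 'width': 0.0109, 'grip_force': 70.5131, 'ft_force': [0.0625, -1.0005, 2.9232]}
{"linear":[0,0,0],"rotation":[0,0,0]},{"linear":[0,0,-0.03],"rotation":[0,0,0]},{"linear":[0,0,-0.07],"rotation":[0,0,0]},{"linear":[0,0,-0.11],"rotation":[0,0,0]},{"linear":[0,0,-0.17],"rotation":[0,0,0]}

{"linear":[0,0,-0.21],"rotation":[0,0,0]},{"linear":[0,0,-0.27],"rotation":[0,0,0]},{"linear":[0,0,-0.3],"rotation":[0,0,0]},{"linear":[0,0,-0.32],"rotation":[0,0,0]},{"linear":[0,0,-0.34],"rotation":[0,0,0]}

{"linear":[0,0,-0.34],"rotation":[0,0,0]},{"linear":[0,0,-0.32],"rotation":[0,0,0]},{"linear":[0,0,-0.3],"rotation":[0,0,0]},{"linear":[0,0,-0.27],"rotation":[0,0,0]},{"linear":[0,0,-0.21],"rotation":[0,0,0]}

{"linear":[0,0,-0.17],"rotation":[0,0,0]},{"linear":[0,0,-0.11],"rotation":[0,0,0]},{"linear":[0,0,-0.07],"rotation":[0,0,0]},{"linear":[0,0,-0.03],"rotation":[0,0,0]},{"linear":[0,0,0],"rotation":[0,0,0]}

end [4.849000e-01 3.220000e-01 1.313000e-01 1.962326e+02]
```

>>> {"name": "send_rows", "arguments": {"targets": [{"linear": [0, 0, -0.03], "rotation": [0, 0, 0]}, {"linear": [0, 0, -0.07], "rotation": [0, 0, 0]}, {"linear": [0, 0, -0.11], "rotation": [0, 0, 0]}, {"linear": [0, 0, -0.17], "rotation": [0, 0, 0]}, {"linear": [0, 0, -0.21], "rotation": [0, 0, 0]}]}}

```text
time: 8.4
tcp_pos: [0.4847, 0.322, 0.0552]
eef_rot: [-180.0, -0.0, -163.8]
ft_force: [1.4, 0.9, -1.0]
width: 0.0107
grip_force: 70.1
```

>>> {"name": "send_rows", "arguments": {"targets": [{"linear": [0, 0, -0.25], "rotation": [0, 0, 0]}, {"linear": [0, 0, -0.2], "rotation": [0, 0, 0]}, {"linear": [0, 0, -0.13], "rotation": [0, 0, 0]}, {"linear": [0, 0, -0.06], "rotation": [0, 0, 0]}, {"linear": [0, 0, 0], "rotation": [0, 0, 0]}]}}

```text
time: 8.9
tcp_pos: [0.485, 0.3221, 0.0712]
eef_rot: [-180.0, 0.0, -163.8]
ft_force: [-0.9, 0.1, -1.7]
width: 0.0111
grip_force: 70.1
```

Run:
```python
from h import *
from plant import manip,optics
import pickle
o=manip.get_obs();print({k:np.round(o[k],4).tolist() for k in('qpos','tcp_pos','eef_rot','width','grip_force','ft_force','wrist_torque')})
r=optics.get_image('side');pickle.dump((o,r),open('s2.pkl','wb'))
w=optics.get_image('wrist')
c=np.hstack([cv2.resize(r['frame'][240:420,130:370],(480,360)),w['frame'][200:420,180:500][:, :][:220]
 .repeat(1,0) if 0 else cv2.resize(w['frame'][220:420,190:370],(320,356))[:356].repeat(1,0) if 0 else cv2.resize(w['frame'][220:420,190:370],(320,360))])
cv2.imwrite('pics/s2.png',c[:,:,::-1])
```

```text
{'qpos': [-3.2449, 41.9911, -45.7487, 105.5258, 39.0498, 49.541, 37.8934], 'tcp_pos': [0.485, 0.3221, 0.0712], 'eef_rot': [-179.999, 0.0196, -163.7674], 'width': 0.0111, 'grip_force': 70.0889, 'ft_force': [-0.8877, 0.1455, -1.6803], 'wrist_torque': [-0.0435, 0.1617, -0.0111]}
```

View pics/s2.png

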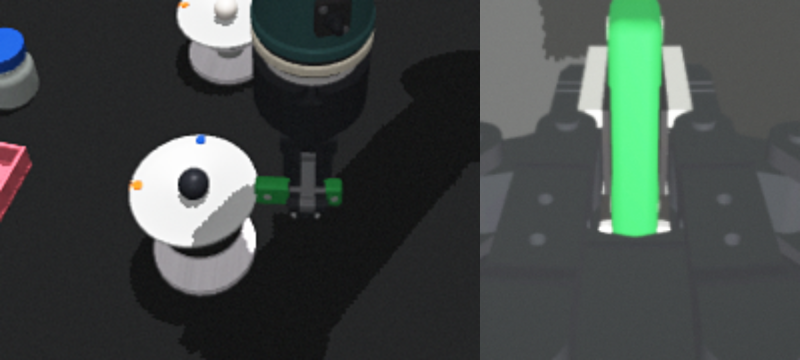

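The dish is held level with the ball centred (ball at crop (193,183), orange (137,185), blue (200,140)). Next I'll check the tilt numerically and plan the transport.

Run:
```python
from h import *
import pickle
o,r=pickle.load(open('s2.pkl','rb'));f=r['frame']
dz=.0712-.0403
for c,s in blobs(f,(5,120,120),(17,255,255),5): print('o',c,np.round(at(r,c,.059+dz),4)) if c[1]>300 else 0
for c,s in blobs(f,(105,120,80),(125,255,255),5): print('b',c,np.round(at(r,c,.059+dz),4)) if 300<c[1]<380 else 0
print('ball',at(r,(226.5,331.5),.064+dz))
A=np.array([.485,.322,.0712,196.2]);off=.086
ss=lambda q:q**3*(10-15*q+6*q*q)
F=np.array([.598,-.135]);cy=-7.5
c0=A[:2]+off*np.array([np.cos(np.radians(16.2)),np.sin(np.radians(16.2))])
def path(q):
    s=ss(q);c=c0+(F-c0)*s;y=16.2+(cy-16.2)*s;a=np.radians(y)
    return np.r_[c-off*np.array([np.cos(a),np.sin(a)]),A[2]+(.1263-A[2])*ss(min(1,q/.45)),y+180]
rows(path,50,False)
```

```text
b [229.8 309.2] [0.5797 0.3043 0.0899]
ball [0.56669851 0.34699265 0.0949    ]
{"linear":[0,0,0],"rotation":[0,0,0]},{"linear":[0,-0.01,-0.01],"rotation":[0,0,0]},{"linear":[0.01,-0.02,-0.03],"rotation":[0,0,0.01]},{"linear":[0.01,-0.05,-0.05],"rotation":[0,0,0.01]},{"linear":[0.02,-0.07,-0.08],"rotation":[0,0,0.01]}

{"linear":[0.02,-0.1,-0.1],"rotation":[0,0,0.03]},{"linear":[0.03,-0.13,-0.12],"rotation":[0,0,0.03]},{"linear":[0.04,-0.17,-0.15],"rotation":[0,0,0.04]},{"linear":[0.05,-0.21,-0.16],"rotation":[0,0,0.04]},{"linear":[0.05,-0.25,-0.17],"rotation":[0,0,0.06]}

{"linear":[0.06,-0.29,-0.19],"rotation":[0,0,0.06]},{"linear":[0.07,-0.33,-0.18],"rotation":[0,0,0.08]},{"linear":[0.07,-0.37,-0.18],"rotation":[0,0,0.08]},{"linear":[0.08,-0.41,-0.17],"rotation":[0,0,0.09]},{"linear":[0.08,-0.45,-0.15],"rotation":[0,0,0.1]}

{"linear":[0.08,-0.48,-0.14],"rotation":[0,0,0.11]},{"linear":[0.08,-0.52,-0.11],"rotation":[0,0,0.12]},{"linear":[0.08,-0.55,-0.09],"rotation":[0,0,0.12]},{"linear":[0.07,-0.57,-0.06],"rotation":[0,0,0.13]},{"linear":[0.07,-0.61,-0.04],"rotation":[0,0,0.13]}


[... 798 characters left out ...]
.41,0],"rotation":[0,0,0.09]},{"linear":[-0.06,-0.38,0],"rotation":[0,0,0.08]},{"linear":[-0.06,-0.33,0],"rotation":[0,0,0.08]},{"linear":[-0.05,-0.29,0],"rotation":[0,0,0.06]}

{"linear":[-0.05,-0.25,0],"rotation":[0,0,0.06]},{"linear":[-0.04,-0.21,0],"rotation":[0,0,0.04]},{"linear":[-0.03,-0.17,0],"rotation":[0,0,0.04]},{"linear":[-0.03,-0.13,0],"rotation":[0,0,0.03]},{"linear":[-0.02,-0.1,0],"rotation":[0,0,0.03]}

{"linear":[-0.01,-0.08,0],"rotation":[0,0,0.01]},{"linear":[-0.01,-0.04,0],"rotation":[0,0,0.01]},{"linear":[-0.01,-0.02,0],"rotation":[0,0,0.01]},{"linear":[0,-0.01,0],"rotation":[0,0,0]},{"linear":[0,0,0],"rotation":[0,0,0]}

end [ 5.127e-01 -1.237e-01  1.262e-01  1.725e+02]
```

>>> {"name": "send_rows", "arguments": {"targets": [{"linear": [0, -0.01, -0.01], "rotation": [0, 0, 0]}, {"linear": [0.01, -0.02, -0.03], "rotation": [0, 0, 0.01]}, {"linear": [0.01, -0.05, -0.05], "rotation": [0, 0, 0.01]}, {"linear": [0.02, -0.07, -0.08], "rotation": [0, 0, 0.01]}, {"linear": [0.02, -0.1, -0.1], "rotation": [0, 0, 0.03]}]}}

```text
time: 9.5
tcp_pos: [0.4851, 0.3156, 0.0779]
eef_rot: [180.0, -0.0, -164.1]
ft_force: [0.2, 0.2, -1.9]
width: 0.0109
grip_force: 70.1
```

>>> {"name": "send_rows", "arguments": {"targets": [{"linear": [0.03, -0.13, -0.12], "rotation": [0, 0, 0.03]}, {"linear": [0.04, -0.17, -0.15], "rotation": [0, 0, 0.04]}, {"linear": [0.05, -0.21, -0.16], "rotation": [0, 0, 0.04]}, {"linear": [0.05, -0.25, -0.17], "rotation": [0, 0, 0.06]}, {"linear": [0.06, -0.29, -0.19], "rotation": [0, 0, 0.06]}]}}

```text
time: 10.0
tcp_pos: [0.4866, 0.2882, 0.0979]
eef_rot: [-180.0, 0.0, -165.5]
ft_force: [0.1, 0.7, -2.6]
width: 0.0112
grip_force: 70.1
```

>>> {"name": "send_rows", "arguments": {"targets": [{"linear": [0.07, -0.33, -0.18], "rotation": [0, 0, 0.08]}, {"linear": [0.07, -0.37, -0.18], "rotation": [0, 0, 0.08]}, {"linear": [0.08, -0.41, -0.17], "rotation": [0, 0, 0.09]}, {"linear": [0.08, -0.45, -0.15], "rotation": [0, 0, 0.1]}, {"linear": [0.08, -0.48, -0.14], "rotation": [0, 0, 0.11]}]}}

```text
time: 10.5
tcp_pos: [0.4892, 0.2359, 0.1183]
eef_rot: [-180.0, -0.0, -168.3]
ft_force: [-0.3, -0.2, -0.6]
width: 0.0109
grip_force: 70.1
```

>>> {"name": "send_rows", "arguments": {"targets": [{"linear": [0.08, -0.52, -0.11], "rotation": [0, 0, 0.12]}, {"linear": [0.08, -0.55, -0.09], "rotation": [0, 0, 0.12]}, {"linear": [0.07, -0.57, -0.06], "rotation": [0, 0, 0.13]}, {"linear": [0.07, -0.61, -0.04], "rotation": [0, 0, 0.13]}, {"linear": [0.06, -0.62, -0.02], "rotation": [0, 0, 0.14]}]}}

```text
time: 11.0
tcp_pos: [0.493, 0.1634, 0.1261]
eef_rot: [-180.0, -0.0, -172.2]
ft_force: [-0.0, -0.5, -2.4]
width: 0.011
grip_force: 70.1
```

>>> {"name": "send_rows", "arguments": {"targets": [{"linear": [0.05, -0.64, 0], "rotation": [0, 0, 0.14]}, {"linear": [0.04, -0.66, 0], "rotation": [0, 0, 0.15]}, {"linear": [0.03, -0.66, 0], "rotation": [0, 0, 0.15]}, {"linear": [0.02, -0.67, 0], "rotation": [0, 0, 0.14]}, {"linear": [0.01, -0.67, 0], "rotation": [0, 0, 0.15]}]}}

```text
time: 11.5
tcp_pos: [0.4979, 0.0808, 0.126]
eef_rot: [-180.0, -0.0, -176.6]
ft_force: [0.7, -1.1, -1.4]
width: 0.011
grip_force: 70.1
```

>>> {"name": "send_rows", "arguments": {"targets": [{"linear": [0, -0.66, 0], "rotation": [0, 0, 0.15]}, {"linear": [-0.02, -0.66, 0], "rotation": [0, 0, 0.15]}, {"linear": [-0.02, -0.64, 0], "rotation": [0, 0, 0.14]}, {"linear": [-0.03, -0.63, 0], "rotation": [0, 0, 0.14]}, {"linear": [-0.05, -0.6, 0], "rotation": [0, 0, 0.13]}]}}

```text
time: 12.0
tcp_pos: [0.5035, 0.0013, 0.126]
eef_rot: [-180.0, -0.0, 179.2]
ft_force: [0.8, -0.6, -2.0]
width: 0.0112
grip_force: 70.1
```

>>> {"name": "send_rows", "arguments": {"targets": [{"linear": [-0.04, -0.58, 0], "rotation": [0, 0, 0.13]}, {"linear": [-0.06, -0.55, 0], "rotation": [0, 0, 0.12]}, {"linear": [-0.06, -0.53, 0], "rotation": [0, 0, 0.12]}, {"linear": [-0.06, -0.48, 0], "rotation": [0, 0, 0.11]}, {"linear": [-0.06, -0.45, 0], "rotation": [0, 0, 0.1]}]}}

```text
time: 12.5
tcp_pos: [0.5082, -0.0633, 0.126]
eef_rot: [180.0, -0.0, 175.7]
ft_force: [-0.1, 1.0, -0.5]
width: 0.011
grip_force: 70.1
```

>>> {"name": "send_rows", "arguments": {"targets": [{"linear": [-0.06, -0.41, 0], "rotation": [0, 0, 0.09]}, {"linear": [-0.06, -0.38, 0], "rotation": [0, 0, 0.08]}, {"linear": [-0.06, -0.33, 0], "rotation": [0, 0, 0.08]}, {"linear": [-0.05, -0.29, 0], "rotation": [0, 0, 0.06]}, {"linear": [-0.05, -0.25, 0], "rotation": [0, 0, 0.06]}]}}

```text
time: 13.0
tcp_pos: [0.5115, -0.1047, 0.126]
eef_rot: [180.0, -0.0, 173.5]
ft_force: [-0.4, 0.2, -1.6]
width: 0.0107
grip_force: 70.1
```

>>> {"name": "send_rows", "arguments": {"targets": [{"linear": [-0.04, -0.21, 0], "rotation": [0, 0, 0.04]}, {"linear": [-0.03, -0.17, 0], "rotation": [0, 0, 0.04]}, {"linear": [-0.03, -0.13, 0], "rotation": [0, 0, 0.03]}, {"linear": [-0.02, -0.1, 0], "rotation": [0, 0, 0.03]}, {"linear": [-0.01, -0.08, 0], "rotation": [0, 0, 0.01]}]}}

```text
time: 13.5
tcp_pos: [0.5126, -0.1218, 0.126]
eef_rot: [180.0, -0.0, 172.7]
ft_force: [1.0, 0.0, -1.0]
width: 0.011
grip_force: 70.1
```

>>> {"name": "send_rows", "arguments": {"targets": [{"linear": [-0.01, -0.04, 0], "rotation": [0, 0, 0.01]}, {"linear": [-0.01, -0.02, 0], "rotation": [0, 0, 0.01]}, {"linear": [0, -0.01, 0], "rotation": [0, 0, 0]}, {"linear": [0, 0, 0], "rotation": [0, 0, 0]}, {"linear": [0, 0, 0], "rotation": [0, 0, 0]}]}}

```text
time: 14.0
tcp_pos: [0.5129, -0.1234, 0.126]
eef_rot: [180.0, -0.0, 172.6]
ft_force: [0.7, 0.5, -1.7]
width: 0.011
grip_force: 70.1
```

Run:
```python
from h import *
from plant import manip,optics
import pickle
o=manip.get_obs();print({k:np.round(o[k],4).tolist() for k in('time','qpos','tcp_pos','eef_rot','width','grip_force','ft_force')})
r=optics.get_image('side');t=optics.get_image('top');pickle.dump((o,r,t),open('s3.pkl','wb'))
c=np.hstack([cv2.resize(r['frame'][60:260,200:400],(400,400)),cv2.resize(t['frame'][110:310,300:500],(400,400))])
cv2.imwrite('pics/s3.png',c[:,:,::-1])
```

```text
{'time': 14.0, 'qpos': [45.273, 31.2168, -44.8342, 111.6541, 28.9979, 48.9172, 67.439], 'tcp_pos': [0.5129, -0.1234, 0.126], 'eef_rot': [179.9995, -0.0024, 172.5539], 'width': 0.011, 'grip_force': 70.085, 'ft_force': [0.6706, 0.4792, -1.7069]}
```

View pics/s3.png

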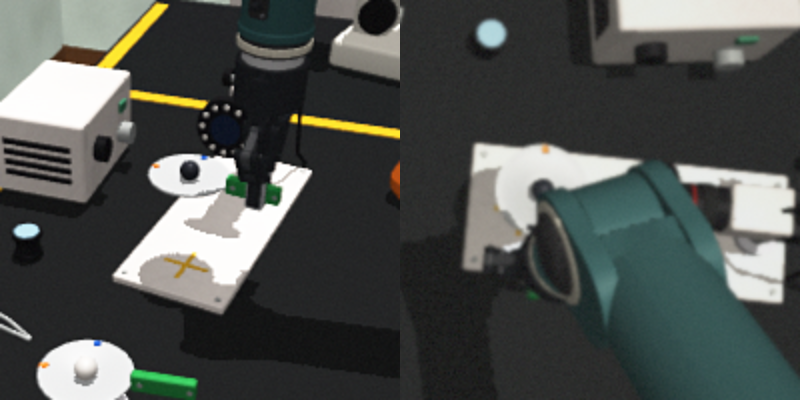

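The dish is at the lens. In the full images, the side view has the ball at about (295,145) and orange at (277,142). The top view has the ball at about (371,204) and orange at (372,184). I'll hold for the first picture after checking these numbers.

Run:
```python
from h import *
import pickle
o,r,t=pickle.load(open('s3.pkl','rb'))
print('ball side',at(r,(295,145),.150),'top',at(t,(371.5,204),.150))
p1,d1=ray(r,(295,145));p2,d2=ray(t,(371.5,204))
s=np.linalg.lstsq(np.c_[d1,-d2],p2-p1,rcond=None)[0];print('tri',p1+s[0]*d1,p2+s[1]*d2)
print('orange top',at(t,(372.5,184.5),.145),'side',at(r,(277.5,142.5),.145))
m=cv2.inRange(cv2.cvtColor(t['frame'],cv2.COLOR_RGB2HSV),(0,0,120),(179,60,255))
k=lambda uv:at(t,uv,.012)
# plate corners in top view (crop/2 + offset), 4 visible
C={'a':(336,182),'b':(332,243.5),'c':(491,260.5),'d':(497,198)}
for n,c in C.items():print(n,np.round(k(c),3))
def yaw(p,q):v=k(q)-k(p);return np.degrees(np.arctan2(v[1],v[0]))
print('long',yaw(C['c'],C['b'])-90,yaw(C['d'],C['a'])-90,'short',yaw(C['b'],C['a']),yaw(C['c'],C['d']))
```

```text
ball side [ 0.5963371  -0.13355585  0.15      ] top [ 0.59659003 -0.13532301  0.15      ]
tri [ 0.59684639 -0.13555656  0.14883159] [ 0.59679194 -0.13556611  0.14882421]
orange top [ 0.63820581 -0.14067004  0.145     ] side [ 0.64118892 -0.14003939  0.145     ]
a [ 0.675 -0.083  0.012]
b [ 0.53  -0.067  0.012]
c [ 0.481 -0.431  0.012]
d [ 0.627 -0.459  0.012]
long -7.693427703265556 -7.365651176387686 short -6.186291600592393 -10.632017799720973
```

>>> {"name": "send_rows", "arguments": {"targets": [{"linear": [0, 0, 0], "rotation": [0, 0, 0]}, {"linear": [0, 0, 0], "rotation": [0, 0, 0]}, {"linear": [0, 0, 0], "rotation": [0, 0, 0]}, {"linear": [0, 0, 0], "rotation": [0, 0, 0]}, {"linear": [0, 0, 0], "rotation": [0, 0, 0]}]}}

```text
time: 14.6
tcp_pos: [0.5129, -0.1236, 0.126]
eef_rot: [-180.0, -0.0, 172.5]
ft_force: [-0.3, 1.0, -1.7]
width: 0.011
grip_force: 70.1
```

>>> {"name": "send_rows", "arguments": {"targets": [{"linear": [0, 0, 0], "rotation": [0, 0, 0]}, {"linear": [0, 0, 0], "rotation": [0, 0, 0]}, {"linear": [0, 0, 0], "rotation": [0, 0, 0]}, {"linear": [0, 0, 0], "rotation": [0, 0, 0]}, {"linear": [0, 0, 0], "rotation": [0, 0, 0]}]}}

```text
time: 15.1
tcp_pos: [0.5129, -0.1236, 0.126]
eef_rot: [-180.0, 0.0, 172.5]
ft_force: [1.0, -0.7, -1.6]
width: 0.0114
grip_force: 70.1
```

>>> {"name": "send_rows", "arguments": {"targets": [{"linear": [0, 0, 0], "rotation": [0, 0, 0]}, {"linear": [0, 0, 0], "rotation": [0, 0, 0]}, {"linear": [0, 0, 0], "rotation": [0, 0, 0]}, {"linear": [0, 0, 0], "rotation": [0, 0, 0]}, {"linear": [0, 0, 0], "rotation": [0, 0, 0]}]}}

```text
time: 15.6
tcp_pos: [0.5129, -0.1236, 0.126]
eef_rot: [-180.0, -0.0, 172.5]
ft_force: [-0.1, -0.3, -1.3]
width: 0.011
grip_force: 70.1
```

>>> {"name": "send_rows", "arguments": {"targets": [{"linear": [0, 0, 0], "rotation": [0, 0, 0]}, {"linear": [0, 0, 0], "rotation": [0, 0, 0]}, {"linear": [0, 0, 0], "rotation": [0, 0, 0]}, {"linear": [0, 0, 0], "rotation": [0, 0, 0]}, {"linear": [0, 0, 0], "rotation": [0, 0, 0]}]}}

```text
time: 16.1
tcp_pos: [0.5129, -0.1236, 0.126]
eef_rot: [-180.0, -0.0, 172.5]
ft_force: [-0.5, -1.0, -2.0]
width: 0.0104
grip_force: 70.1
```

>>> {"name": "send_rows", "arguments": {"targets": [{"linear": [0, 0, 0], "rotation": [0, 0, 0]}, {"linear": [0, 0, 0], "rotation": [0, 0, 0]}, {"linear": [0, 0, 0], "rotation": [0, 0, 0]}, {"linear": [0, 0, 0], "rotation": [0, 0, 0]}, {"linear": [0, 0, 0], "rotation": [0, 0, 0]}]}}

```text
time: 16.6
tcp_pos: [0.5129, -0.1235, 0.126]
eef_rot: [-180.0, 0.0, 172.5]
ft_force: [0.2, -0.5, -1.2]
width: 0.0109
grip_force: 70.1
```

Run:
```python
from h import *
F=np.array([.598,-.135])
def path(s):
    a=np.radians(-7.5-90*s);return np.r_[F-.086*np.array([np.cos(a),np.sin(a)]),.126,172.5-90*s]
rows(path,44)
```

```text
{"linear":[0,0,0],"rotation":[0,0,0]},{"linear":[0,0,0],"rotation":[0,0,0.01]},{"linear":[0,0.02,0],"rotation":[0,0,0.03]},{"linear":[0,0.02,0],"rotation":[0,0,0.06]},{"linear":[0,0.03,0],"rotation":[0,0,0.08]}

{"linear":[0,0.04,0],"rotation":[0,0,0.13]},{"linear":[0,0.06,0],"rotation":[0,0,0.16]},{"linear":[0,0.07,0],"rotation":[0,0,0.2]},{"linear":[0,0.09,0],"rotation":[0,0,0.25]},{"linear":[0,0.11,0],"rotation":[0,0,0.3]}

{"linear":[-0.01,0.12,0],"rotation":[0,0,0.33]},{"linear":[0,0.14,0],"rotation":[0,0,0.38]},{"linear":[0,0.15,0],"rotation":[0,0,0.43]},{"linear":[-0.01,0.17,0],"rotation":[0,0,0.46]},{"linear":[0,0.18,0],"rotation":[0,0,0.5]}

{"linear":[-0.01,0.19,0],"rotation":[0,0,0.53]},{"linear":[0,0.2,0],"rotation":[0,0,0.56]},{"linear":[-0.01,0.21,0],"rotation":[0,0,0.59]},{"linear":[-0.01,0.22,0],"rotation":[0,0,0.61]},{"linear":[0,0.22,0],"rotation":[0,0,0.62]}

{"linear":[-0.01,0.23,0],"rotation":[0,0,0.63]},{"linear":[-0.01,0.23,0],"rotation":[0,0,0.64]},{"linear":[-0.01,0.23,0],"rotation":[0,0,0.64]},{"linear":[0,0.23,0],"rotation":[0,0,0.63]},{"linear":[-0.01,0.22
[... 222 characters left out ...]
":[0,0.18,0],"rotation":[0,0,0.5]}

{"linear":[-0.01,0.16,0],"rotation":[0,0,0.46]},{"linear":[0,0.15,0],"rotation":[0,0,0.43]},{"linear":[0,0.14,0],"rotation":[0,0,0.38]},{"linear":[0,0.12,0],"rotation":[0,0,0.33]},{"linear":[0,0.11,0],"rotation":[0,0,0.3]}

{"linear":[-0.01,0.09,0],"rotation":[0,0,0.25]},{"linear":[0,0.07,0],"rotation":[0,0,0.2]},{"linear":[0,0.06,0],"rotation":[0,0,0.16]},{"linear":[0,0.04,0],"rotation":[0,0,0.13]},{"linear":[0,0.04,0],"rotation":[0,0,0.08]}

{"linear":[0,0.02,0],"rotation":[0,0,0.06]},{"linear":[0,0.01,0],"rotation":[0,0,0.03]},{"linear":[0,0,0],"rotation":[0,0,0.01]},{"linear":[0,0,0],"rotation":[0,0,0]},end [ 6.092e-01 -4.980e-02  1.260e-01  8.250e+01]
```

>>> {"name": "send_rows", "arguments": {"targets": [{"linear": [0, 0, 0], "rotation": [0, 0, 0.01]}, {"linear": [0, 0.02, 0], "rotation": [0, 0, 0.03]}, {"linear": [0, 0.02, 0], "rotation": [0, 0, 0.06]}, {"linear": [0, 0.03, 0], "rotation": [0, 0, 0.08]}, {"linear": [0, 0.04, 0], "rotation": [0, 0, 0.13]}]}}

```text
time: 17.1
tcp_pos: [0.5133, -0.1208, 0.126]
eef_rot: [-180.0, -0.0, 170.6]
ft_force: [-0.4, -0.5, -1.4]
width: 0.0109
grip_force: 70.1
```

>>> {"name": "send_rows", "arguments": {"targets": [{"linear": [0, 0.06, 0], "rotation": [0, 0, 0.16]}, {"linear": [0, 0.07, 0], "rotation": [0, 0, 0.2]}, {"linear": [0, 0.09, 0], "rotation": [0, 0, 0.25]}, {"linear": [0, 0.11, 0], "rotation": [0, 0, 0.3]}, {"linear": [-0.01, 0.12, 0], "rotation": [0, 0, 0.33]}]}}

```text
time: 17.6
tcp_pos: [0.5159, -0.1097, 0.126]
eef_rot: [-180.0, -0.0, 163.1]
ft_force: [-0.3, -0.4, -2.3]
width: 0.0103
grip_force: 70.1
```

>>> {"name": "send_rows", "arguments": {"targets": [{"linear": [0, 0.14, 0], "rotation": [0, 0, 0.38]}, {"linear": [0, 0.15, 0], "rotation": [0, 0, 0.43]}, {"linear": [-0.01, 0.17, 0], "rotation": [0, 0, 0.46]}, {"linear": [0, 0.18, 0], "rotation": [0, 0, 0.5]}, {"linear": [-0.01, 0.19, 0], "rotation": [0, 0, 0.53]}]}}

```text
time: 18.1
tcp_pos: [0.5243, -0.0905, 0.126]
eef_rot: [180.0, -0.0, 149.3]
ft_force: [0.9, 0.6, -1.5]
width: 0.0108
grip_force: 70.1
```

>>> {"name": "send_rows", "arguments": {"targets": [{"linear": [0, 0.2, 0], "rotation": [0, 0, 0.56]}, {"linear": [-0.01, 0.21, 0], "rotation": [0, 0, 0.59]}, {"linear": [-0.01, 0.22, 0], "rotation": [0, 0, 0.61]}, {"linear": [0, 0.22, 0], "rotation": [0, 0, 0.62]}, {"linear": [-0.01, 0.23, 0], "rotation": [0, 0, 0.63]}]}}

```text
time: 18.6
tcp_pos: [0.5414, -0.0696, 0.126]
eef_rot: [180.0, -0.0, 131.2]
ft_force: [0.2, 0.0, -1.7]
width: 0.0106
grip_force: 70.1
```

>>> {"name": "send_rows", "arguments": {"targets": [{"linear": [-0.01, 0.23, 0], "rotation": [0, 0, 0.64]}, {"linear": [-0.01, 0.23, 0], "rotation": [0, 0, 0.64]}, {"linear": [0, 0.23, 0], "rotation": [0, 0, 0.63]}, {"linear": [-0.01, 0.22, 0], "rotation": [0, 0, 0.62]}, {"linear": [-0.01, 0.22, 0], "rotation": [0, 0, 0.61]}]}}

```text
time: 19.1
tcp_pos: [0.5655, -0.0547, 0.126]
eef_rot: [180.0, -0.0, 112.3]
ft_force: [-0.9, -0.8, -2.5]
width: 0.0106
grip_force: 70.1
```

>>> {"name": "send_rows", "arguments": {"targets": [{"linear": [-0.01, 0.21, 0], "rotation": [0, 0, 0.59]}, {"linear": [0, 0.2, 0], "rotation": [0, 0, 0.56]}, {"linear": [-0.01, 0.2, 0], "rotation": [0, 0, 0.53]}, {"linear": [0, 0.18, 0], "rotation": [0, 0, 0.5]}, {"linear": [-0.01, 0.16, 0], "rotation": [0, 0, 0.46]}]}}

```text
time: 19.6
tcp_pos: [0.5885, -0.0488, 0.126]
eef_rot: [180.0, -0.0, 96.5]
ft_force: [0.6, 0.5, -2.6]
width: 0.011
grip_force: 70.1
```

>>> {"name": "send_rows", "arguments": {"targets": [{"linear": [0, 0.15, 0], "rotation": [0, 0, 0.43]}, {"linear": [0, 0.14, 0], "rotation": [0, 0, 0.38]}, {"linear": [0, 0.12, 0], "rotation": [0, 0, 0.33]}, {"linear": [0, 0.11, 0], "rotation": [0, 0, 0.3]}, {"linear": [-0.01, 0.09, 0], "rotation": [0, 0, 0.25]}]}}

```text
time: 20.1
tcp_pos: [0.6036, -0.0488, 0.126]
eef_rot: [180.0, -0.0, 86.4]
ft_force: [0.5, 0.0, -1.3]
width: 0.0107
grip_force: 70.1
```

>>> {"name": "send_rows", "arguments": {"targets": [{"linear": [0, 0.07, 0], "rotation": [0, 0, 0.2]}, {"linear": [0, 0.06, 0], "rotation": [0, 0, 0.16]}, {"linear": [0, 0.04, 0], "rotation": [0, 0, 0.13]}, {"linear": [0, 0.04, 0], "rotation": [0, 0, 0.08]}, {"linear": [0, 0.02, 0], "rotation": [0, 0, 0.06]}]}}

```text
time: 20.6
tcp_pos: [0.6091, -0.0495, 0.126]
eef_rot: [-180.0, 0.0, 82.7]
ft_force: [0.4, -0.1, -0.8]
width: 0.0109
grip_force: 70.1
```

>>> {"name": "send_rows", "arguments": {"targets": [{"linear": [0, 0.01, 0], "rotation": [0, 0, 0.03]}, {"linear": [0, 0, 0], "rotation": [0, 0, 0.01]}, {"linear": [0, 0, 0], "rotation": [0, 0, 0]}, {"linear": [0, 0, 0], "rotation": [0, 0, 0]}, {"linear": [0, 0, 0], "rotation": [0, 0, 0]}]}}

```text
time: 21.1
tcp_pos: [0.6093, -0.0496, 0.126]
eef_rot: [180.0, 0.0, 82.5]
ft_force: [0.6, 0.2, -2.1]
width: 0.0111
grip_force: 70.1
```

Run:
```python
from h import *
from plant import manip,optics
import pickle
o=manip.get_obs();print({k:np.round(o[k],4).tolist() for k in('time','qpos','tcp_pos','eef_rot','width','grip_force','ft_force')})
r=optics.get_image('side');t=optics.get_image('top');pickle.dump((o,r,t),open('s4.pkl','wb'))
c=np.hstack([cv2.resize(r['frame'][60:260,200:400],(400,400)),cv2.resize(t['frame'][110:310,300:500],(400,400))])
cv2.imwrite('pics/s4.png',c[:,:,::-1])
```

```text
{'time': 21.1, 'qpos': [18.3085, 32.3856, -22.4923, 100.9854, 15.589, 49.7021, -18.6619], 'tcp_pos': [0.6093, -0.0496, 0.126], 'eef_rot': [179.996, 0.0028, 82.5299], 'width': 0.0111, 'grip_force': 70.0862, 'ft_force': [0.5915, 0.2458, -2.0897]}
```

View pics/s4.png

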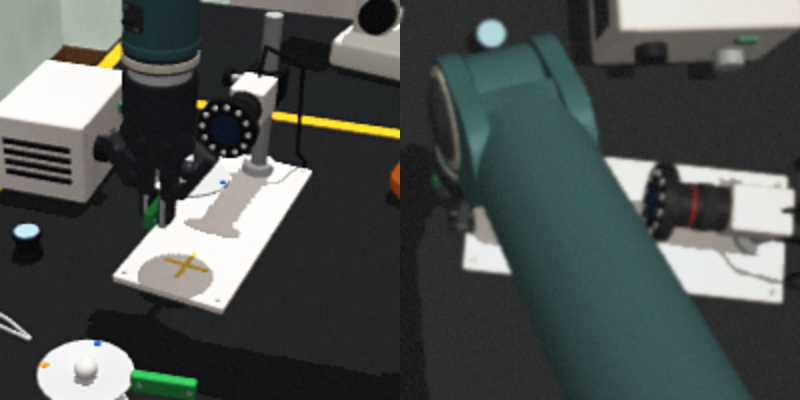

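The gripper hides the ball, but the blue dot shows at about (312,151) in the side view. I'll check it against its predicted place while the ball settles.

Run:
```python
from h import *
import pickle
o,r,t=pickle.load(open('s4.pkl','rb'))
print(at(r,(312,151.5),.145),'expected .555 -.129')
```

```text
[ 0.5533399  -0.12598899  0.145     ] expected .555 -.129
```

>>> {"name": "send_rows", "arguments": {"targets": [{"linear": [0, 0, 0], "rotation": [0, 0, 0]}, {"linear": [0, 0, 0], "rotation": [0, 0, 0]}, {"linear": [0, 0, 0], "rotation": [0, 0, 0]}, {"linear": [0, 0, 0], "rotation": [0, 0, 0]}, {"linear": [0, 0, 0], "rotation": [0, 0, 0]}]}}

```text
time: 21.7
tcp_pos: [0.6093, -0.0495, 0.126]
eef_rot: [-180.0, 0.0, 82.5]
ft_force: [0.2, 0.1, -1.7]
width: 0.011
grip_force: 70.1
```

>>> {"name": "send_rows", "arguments": {"targets": [{"linear": [0, 0, 0], "rotation": [0, 0, 0]}, {"linear": [0, 0, 0], "rotation": [0, 0, 0]}, {"linear": [0, 0, 0], "rotation": [0, 0, 0]}, {"linear": [0, 0, 0], "rotation": [0, 0, 0]}, {"linear": [0, 0, 0], "rotation": [0, 0, 0]}]}}

```text
time: 22.2
tcp_pos: [0.6093, -0.0495, 0.126]
eef_rot: [-180.0, 0.0, 82.5]
ft_force: [1.0, 1.0, -1.5]
width: 0.0109
grip_force: 70.1
```

>>> {"name": "send_rows", "arguments": {"targets": [{"linear": [0, 0, 0], "rotation": [0, 0, 0]}, {"linear": [0, 0, 0], "rotation": [0, 0, 0]}, {"linear": [0, 0, 0], "rotation": [0, 0, 0]}, {"linear": [0, 0, 0], "rotation": [0, 0, 0]}, {"linear": [0, 0, 0], "rotation": [0, 0, 0]}]}}

```text
time: 22.7
tcp_pos: [0.6093, -0.0495, 0.126]
eef_rot: [-180.0, 0.0, 82.5]
ft_force: [-0.6, 1.1, -1.7]
width: 0.011
grip_force: 70.1
```

The dot is within 4 mm of its predicted place, and the arm is at rest.

```bash
python3 -c "
from plant import order
print(order.hand_in())"
```

```text
the job is handed in; nothing more can be done
None
```

I handed the job in at about 23 s, holding the dish level and still with the orange dot facing the lens, after about 2.5 s still for the first picture; the gripper hid the ball in the second pose, so I checked it only by the blue dot (within 4 mm), and no verdict came back.

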